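Set a fixture plate's overhang to the indexing gauge and hold it

TASK

A clamp is to be fitted under the front of the aluminium fixture plate, so set how far it sticks out of its stand: first turn the gauge turret by its black knob until the red arm clicks into place pointing straight at the stand, then slide the plate (without lifting it) by its black handle straight out over the red arm until its front edge is directly above the white line on that arm. The plate would now tip off the stand by itself, so finish while still holding its handle, with the plate lying flat on the stand and clear of the gauge. Do not let the plate tip at any time, and leave the other things on the table where they are.

Things in the scene. Friction and masses are not known exactly. Their poses are not given: they have to be found in the camera images.
- stand: Fixed grey riser, 200 (x) x 110 (y) x 60 mm high; its flat top carries the plate. Origin: centre of its underside. Its +x is the outward direction, toward the gauge; z up.
- stand_edge (a point): Middle of the stand's outer top edge, on the top surface (60 mm above the table); axes as the stand's.
- plate: Loose aluminium plate on the stand, 250 (x) x 90 (y) x 8 mm, 0.4 to 0.85 kg. Origin: centre of its underside; +x to its front (toward the gauge), z up. A steel boss (48 mm across, 20 high) stands 75 mm ahead of the origin. Its centre of mass, about 13 mm ahead of the origin, must not pass the stand's edge unless it is held. It starts sticking out 20 to 50 mm.
- plate_front (a point): Middle of the plate's lower front edge, 125 mm ahead of the plate's origin; axes as the plate's.
- plate_handle (a point): Grip point of the plate's handle: a black upright tab 14 mm thick along the plate's x, 60 mm wide along y, 42 mm high above the plate's top. The point is on the tab's centre, 225 mm behind the front edge, 26 mm above the plate's top (34 mm above its underside). Grip from above, one finger in front of and one behind the tab.
- gauge_base: Fixed round grey base (92 mm across) of the indexing gauge, standing beyond the stand's outer edge, with its axes parallel to the stand's. Origin on the turret's axis, at the table; its +x points away from the stand, and on that side is a block with the brass spring plunger, 30 mm high, reaching 105 mm from the axis.
- gauge_turret (a joint): Turret: hub and four flat arms (red, yellow, blue, green) at right angles, reaching 95 mm from the axis, 24 mm wide, tops 39 mm above the table, 21 mm below the plate. Radians, positive counter-clockwise from above; 0: red arm points at the stand, plunger in its detent (draws in from 0.1 rad; a small ridge at 0.15); elsewhere friction holds it. Range -1.75 to 0.45; starts at -1.4 to -0.6.
- gauge_knob (a point): Grip point of the turret's knob: a black bar 46 mm long (its x) by 14 mm thick (its y), from 43 to 81 mm above the table; the point is on the turret's axis, 68 mm above the table. Axes turn with the turret and are parallel to the gauge base's at joint value 0; the red arm is on the -x side.
- red_mark (a point): Middle of the white line across the red arm's top, 70 mm from the turret's axis, 39 mm above the table; axes as the knob's (the line runs along y).
- beaker: Bystander: clear beaker, 54 mm across, 68 mm high, at the back. Origin: centre of its underside.
- tip_box: Bystander: yellow box with clear lid, 93 x 119 x 77 mm, at the right. Origin: centre of its underside.
- red_tube: Bystander: lying conical tube with red cap, 112 mm long, 22 mm thick, at the left. Origin: under its middle.
- tape: Bystander: roll of beige tape lying flat, 104 mm across, 25 mm high, behind the stand. Origin: centre of its underside.

How it is judged:
On the way, in this order (a step that is already met when the one before it is completed fails the run):
1. the red arm of the turret is clicked in place, pointing at the stand, before the plate is slid out (value of joint gauge_turret between -0.07 and 0.07 rad and x of plate_front in the frame of stand_edge below 0.08 m), for 0.2 s.
2. the held plate's front edge is above the white line of the red arm (x of plate_front in the frame of red_mark between -0.005 and 0.005 m and contact force between the fingers and plate above 1 N), for 0.2 s.
At the end, for the whole second after the job is handed in: Red detent within 0.07 rad; the held plate's front edge within 5 mm of above the red arm's white line, 15 mm of the stand's centre line, 0.09 rad of straight; plate flat on the stand (tilt under 0.04 rad, 4 mm), bearing on it (0.3 N), clear of the gauge, still, gripped (over 1 N) (all of step 2 and value of joint gauge_turret between -0.07 and 0.07 rad and y of plate_front in the frame of stand between -0.015 and 0.015 m and angle between the x axis of plate and the x axis of stand, either way round below 0.09 rad and angle between plate's own z axis and vertical below 0.04 rad and z of plate_handle in the frame of stand between 0.09 and 0.098 m and contact force between plate and stand above 0.3 N and contact force between plate and gauge_base below 0.1 N and linear speed of plate below 0.02 m/s); the arm keeps its last pose, push and grip.
It fails at once if the plate tips (angle between plate's own z axis and vertical above 0.15 rad).
It fails at once if the plate is lifted off the stand (z of plate in the frame of stand above 0.08 m).
It fails at once if a bystander is disturbed (distance of any of beaker, tip_box, red_tube, tape from where it was at the start of the episode above 0.02 m).
It also fails if it takes over 48 s, if anything falls off the work surface, if the arm or the gripper's body presses on something with over 40 N, if the wrist force passes 120 N, or if a joint passes its speed limit or range.

ROBOT

A 6-joint arm with a two-finger parallel gripper is mounted at the origin on a cart in front of the work surface, level with it; the furniture and walls round the work are solid. World frame = base frame: x ahead of the robot, y to its left, z up, the work surface at z = 0. Lengths are in m, angles in rad, forces in N, time in s.
With the tool pointing down it reaches from about 0.275 to 0.875 m from the base axis. Payload 12.5 kg.
Tool frame: the origin (TCP) lies on the centre line of the jaws, within the pads' length; the fingertips stand 14 mm ahead of it and the grasp point (between the pads) lies 5 mm behind it; y points along the fingers, x is the direction in which the jaws open and shut, and the axes are right-handed (so a half turn about y gives the same grasp; the last joint's range is limited). The gripper opens to 85 mm and grips with 20 to 120 N. Pads are 22 mm wide; open, the fingers measure 114 mm over their backs; the gripper's body (76 mm by 85 mm) begins 54 mm behind the grasp point. The pads swing forward as they close: fully open they stand 13 mm farther back than shut.
Start: joints at [-0.085, 0.351, 1.652, -0, 1.139, -0.085], TCP at [0.55, 0, 0.208] pointing down, gripper open.
Joint ranges: [-2.75, 2.75], [-0.79, 2.1], [0.01, 2.65], [-1.57, 4.71], [0.07, 3.14], [-2.87, 2.87]. Speed limits (rad/s): [2.22, 2.22, 2.79, 3.14, 3.14, 3.14].

INTERFACE

Orientations are given as a unit quaternion [x, y, z, w].
In Python, from plant import robot gives the robot as it stands.
- The arm moves only by the tool move_arm, never from a script. Its argument "motion" is a list of rows, each an object with "offset": the shift along the tool's x, y, z scaled (see below), a list of three; "turn": the turn, a rotation vector about the tool's x, y, z scaled (see below), a list of three. A call has 1 to 20 rows; each row is the pose to reach, as a shift and turn from the pose commanded when the call began, along the tool's axes at that moment, turning the shorter way round; what a row does not reach only later rows make up. The controller multiplies each number of a shift by 0.1 m and each number of a turn by 180 degrees. A row lasts 1/8 s, in which the tool goes at most 62.5 mm and 10.7 degrees, less where a joint would pass 70% of its speed; a pose out of reach is approached as far as the arm can. A call with a number of a shift or a turn outside -1 to 1 is refused whole. A call with a gripper value outside its range is refused whole. "grip" is the opening, from 0 (shut) to 1 (fully open), set as the call begins (left out, the last holds). The fingers move at their own pace and stop on an object; "squeeze" is the grip in N (left out, the last holds). Time passes only in rows, so rows that repeat a pose let the fingers close. It gives the time, the measured TCP pose, the force and the opening at its end, in the units of the state.
- robot.state(): the state, without advancing time (a new reading comes with each control period).
- robot.read_camera(name): name is "scene" or "side" or "wrist"; returns the picture (420x560x3 uint8, blue, green, red); there is no depth.
- robot.get_calibration(name): a dict with "vfov" (degrees; the focal length in pixels is half the picture's height over the tangent of half this angle, whatever the lens; pixels are square), "cx", "cy" (the principal point, pixels), "R" (3x3) and "t" (3): a world point X has camera coordinates R X + t; the wrist camera has in their place "tool_from_camera" (4x4, takes a point from camera to tool coordinates, whose origin is the TCP and whose axes are the tool frame's). Camera axes: x right, y down, z forward; pixel columns grow to the right and rows downward; lengths in m; the calibration is good to about 2 mm. A picture is of the moment at which its call begins: read the wrist's pose just before it. get_calibration takes no time and is no camera call.
- robot.job_done(): hands the job in, once; it reports no verdict.
The state is a dict: "time_s": time; "joints": joint angles; "qvel": joint speeds; "effort": joint torques, N m; "eef_pos": TCP position; "tcp_rot": TCP orientation; "ft_force": force on the tool from outside, world axes, zero at the start; "torque": the same for the moment, N m; "grip_width": opening from 0.0 (shut) to 1.0 (fully open).
Only numpy, scipy, OpenCV 4.12 (cv2) and the standard library are available. Lean on these libraries where they do the work, as an engineer would, in place of code of your own. Each camera call takes 0.05 s, during which the arm holds its last target. There are 200 camera calls.

## Working session

There is one attempt and no reset: what is moved stays moved. The work goes in short steps, Python scripts to look and compute and a tool call to move; the robot and the scene stay as the last step left them, time stands still between calls to the robot, and variables do not carry over. Pictures are saved under pics/ and viewed, about 8 in all and at most 12, crops included, and the job is handed in when it is done.

Besides the shell and the picture viewer there is one more tool, called after "Call:" by a JSON object that holds its "op" and its "data", one argument or row to a line. move_arm: Moves the arm, as the interface text tells. Its arguments: {"type":"object","properties":{"motion":{"type":"array"},"grip":{"type":"number"},"squeeze":{"type":"number"}},"required":["motion"]}

```bash
mkdir -p pics; ls
python3 - <<'E'
from plant import robot
import cv2
s=robot.state();print(s)
for n in("scene","side","wrist"):
    cv2.imwrite(f"pics/{n}0.png",robot.read_camera(n)); print(n,robot.get_calibration(n))
E
```

```text
pics
{'time_s': 0.0, 'joints': array([-8.45894126e-02,  3.51219134e-01,  1.65240718e+00, -8.30952591e-06,
        1.13911307e+00, -8.45787489e-02]), 'qvel': array([-6.65082240e-05,  1.53594794e-05, -6.51633478e-04,  1.11964817e-03,
        1.65679362e-03, -7.28645567e-04]), 'effort': array([ 1.33101348e-03, -5.06107914e+01, -2.91406649e+01,  6.01447425e-06,
        4.57781483e-03,  4.96419239e-05]), 'eef_pos': array([5.49647467e-01, 5.91058464e-05, 2.07274236e-01]), 'tcp_rot': array([-7.07075071e-01,  4.06746135e-04,  4.01667220e-04,  7.07138259e-01]), 'ft_force': array([0.34581823, 0.93507185, 0.09489142]), 'torque': array([-0.03791349, -0.01952278, -0.00183383]), 'grip_width': 1.0000551621028204}
scene {'vfov': 50.05045592614897, 'cx': 281.6441544342668, 'cy': 213.77845471140597, 'R': array([[-0.5727564 , -0.81957991,  0.01545574],
       [-0.40708642,  0.2680223 , -0.87318079],
       [ 0.71149895, -0.50641171, -0.48715133]]), 't': array([0.32515234, 0.28659179, 1.13407899])}
side {'vfov': 49.08330595668701, 'cx': 286.4498971948153, 'cy': 209.64703278600734, 'R': array([[-0.9426233 , -0.33354454, -0.01446929],
       [-0.1263238 ,  0.39644793, -0.90932466],
       [ 0.3090366 , -0.85532279, -0.41583567]]), 't': array([0.51578962, 0.1483541 , 1.26755363])}
wrist {'vfov': 71.65488017056946, 'cx': 280.19598989058903, 'cy': 209.98530625347394, 'tool_from_camera': array([[ 9.99999563e-01,  1.52057013e-04,  9.22758460e-04,
         4.72810345e-04],
       [-8.31126084e-04, -3.07867310e-01,  9.51428940e-01,
        -1.65586698e-01],
       [ 4.28758608e-04, -9.51429291e-01, -3.07867049e-01,
         7.90914260e-02],
       [ 0.00000000e+00,  0.00000000e+00,  0.00000000e+00,
         1.00000000e+00]])}
```

View pics/scene0.png

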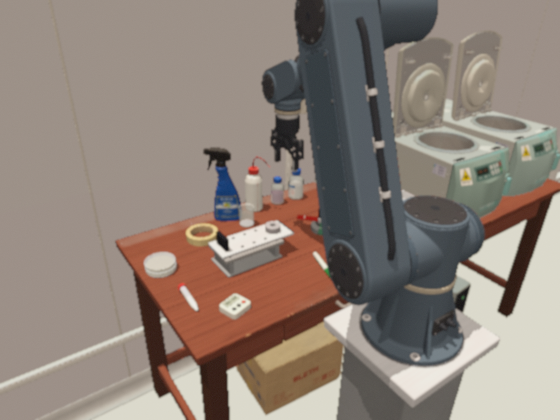

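View pics/side0.png

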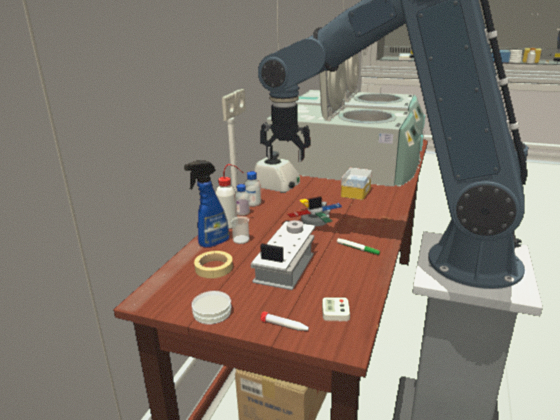

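View pics/wrist0.png

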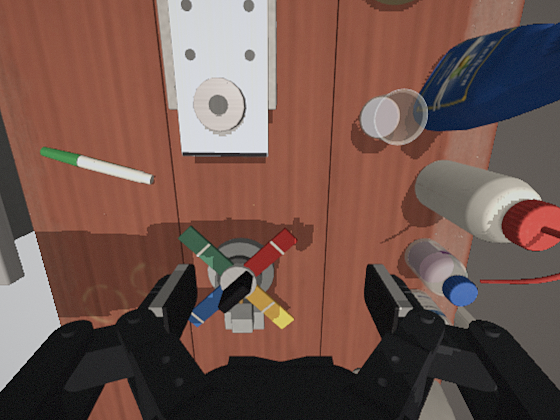

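The wrist view shows the gauge centre at about (238,280), with the red arm's tip at (290,233), about 50° clockwise of the stand direction. The plate's front edge is at row ~152, columns 182–267. The stand lies up in the image, which is world +y. I'll measure these by casting rays.

```bash
cat > h.py <<'E'
import numpy as np, cv2
from scipy.spatial.transform import Rotation as Ro
from plant import robot
def shot(name,n):
    s=robot.state(); im=robot.read_camera(n); cv2.imwrite(f"pics/{name}.png",im); np.savez(f"pics/{name}.npz",p=s["eef_pos"],q=s["tcp_rot"]); return im
def cast(px,z,pose,n="wrist"):
    c=robot.get_calibration(n); px=np.atleast_2d(np.array(px,float)); f=210/np.tan(np.radians(c["vfov"]/2))
    d=np.c_[(px[:,0]-c["cx"])/f,(px[:,1]-c["cy"])/f,np.ones(len(px))]
    if n=="wrist":
        T=c["tool_from_camera"]; R=Ro.from_quat(pose[1]).as_matrix()
        o=R@T[:3,3]+pose[0]; D=d@(R@T[:3,:3]).T
    else: o=-c["R"].T@c["t"]; D=d@c["R"]
    return o+D*((z-o[2])/D[:,2])[:,None]
def blob(im,cond):
    b,g,r=[im[:,:,i].astype(int) for i in range(3)]
    m=cond(b,g,r).astype(np.uint8); n,l,st,c=cv2.connectedComponentsWithStats(m)
    return l,st,c,m
COL=dict(red=lambda b,g,r:(r>120)&(g<50)&(b<50),green=lambda b,g,r:(g>80)&(r<70)&(b<g-25),blue=lambda b,g,r:(b>110)&(r<70),yellow=lambda b,g,r:(r>170)&(g>120)&(b<90))
E
python3 - <<'E'
from h import *
im=cv2.imread("pics/wrist0.png"); s=robot.state(); P=(s["eef_pos"],s["tcp_rot"])
for k,c in COL.items():
    l,st,ce,m=blob(im,c); m[:200]=0;m[:,:170]=0;m[:,310:]=0
    ys,xs=np.nonzero(m); print(k,len(xs),xs.mean(),ys.mean(),cast([[xs.mean(),ys.mean()]],.039,P)[0].round(4))
print("plate",cast([[182,153],[267,151],[170,0],[265,0]],.068,P).round(4))
print("boss",cast([[218,104]],.088,P).round(4))
print("stand",cast([[169,108],[275,108],[159,0],[277,0]],.06,P).round(4))
cv2.imwrite("pics/w0c.png",np.hstack([cv2.resize(im[200:340,160:310],None,fx=2.66,fy=2.66,interpolation=2),cv2.resize(im[0:170,150:290],None,fx=2.19,fy=2.19,interpolation=2)[:372]]))
E
```

```text
red 840 270.25714285714287 252.36309523809524 [ 0.5378 -0.0854  0.039 ]
green 1 201.0 255.0 [ 0.4498 -0.0891  0.039 ]
blue 473 207.29175475687103 306.3319238900634 [ 0.4519 -0.1658  0.039 ]
yellow 506 265.32806324110675 304.4664031620553 [ 0.5304 -0.1629  0.039 ]
plate [[0.4486 0.0425 0.068 ]
 [0.5367 0.0446 0.068 ]
 [0.4519 0.1776 0.068 ]
 [0.5368 0.1776 0.068 ]]
boss [[0.4931 0.0895 0.088 ]]
stand [[0.4374 0.0867 0.06  ]
 [0.5451 0.0867 0.06  ]
 [0.4392 0.1802 0.06  ]
 [0.5474 0.1802 0.06  ]]
```

View pics/w0c.png

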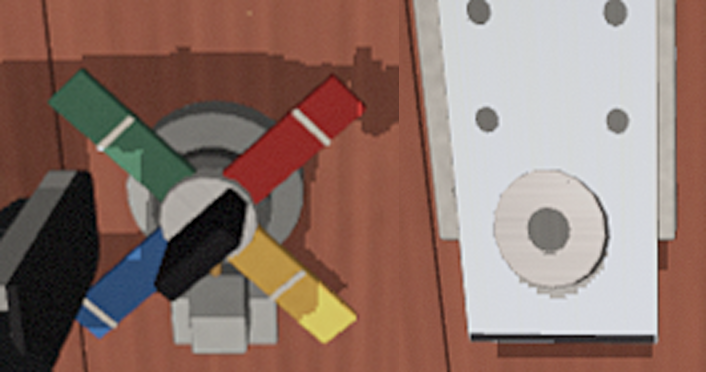

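Run:
```python
from h import *
s=robot.state(); P=(s["eef_pos"],s["tcp_rot"])
w=cast([[276.9,247.7],[197.6,317.3],[203.2,250.4],[268.3,307.9]],.039,P)
print(w.round(4), (w[0]+w[1])/2,(w[2]+w[3])/2)
for a,b in((0,1),(2,3)):
    d=w[a]-w[b]; print(np.linalg.norm(d),np.arctan2(d[1],d[0]))
print(s["time_s"])
```

```text
[[ 0.5463 -0.0789  0.039 ]
 [ 0.4373 -0.1835  0.039 ]
 [ 0.4531 -0.0827  0.039 ]
 [ 0.5344 -0.1683  0.039 ]] [ 0.49178143 -0.13120891  0.039     ] [ 0.49374684 -0.12548322  0.039     ]
0.15111627585006512 0.765180265239074
0.11804420616114694 2.329521651129303
0.15
```

Red marks: 70 mm radius checks out from both the green and yellow marks, so the axis is ≈ (0.4955, −0.127) and the joint is ≈ −0.79. The stand is 108 mm wide and the plate 87 mm, as specified. Next I go above the knob and look again.

Call:
{"op": "move_arm", "data": {
  "motion": [
    {"offset": [-0.54, 0.57, -1.0], "turn": [0, 0.26, 0]},
    {"offset": [-0.54, 0.57, -1.0], "turn": [0, 0.26, 0]},
    {"offset": [-0.54, 0.57, -1.0], "turn": [0, 0.26, 0]},
    {"offset": [-0.54, 0.57, -1.0], "turn": [0, 0.26, 0]},
    {"offset": [-0.54, 0.57, -1.0], "turn": [0, 0.26, 0]},
    {"offset": [-0.54, 0.57, -1.0], "turn": [0, 0.26, 0]},
    {"offset": [-0.54, 0.57, -1.0], "turn": [0, 0.26, 0]}
  ],
  "grip": 1
}}

```text
time_s: 1.02
eef_pos: [0.4959, -0.0999, 0.1507]
tcp_rot: [-0.649, 0.28, -0.28, 0.649]
ft_force: [-0.3, -0.7, 0.4]
grip_width: 1.002
```

Run:
```python
from h import *
im=shot("w1","wrist"); s=robot.state(); print(s["eef_pos"],Ro.from_quat(s["tcp_rot"]).as_matrix().round(3))
```

```text
[ 0.49595227 -0.0999294   0.15072256] [[ 0.686 -0.     0.728]
 [-0.728  0.     0.686]
 [-0.    -1.    -0.   ]]
```

View pics/w1.png

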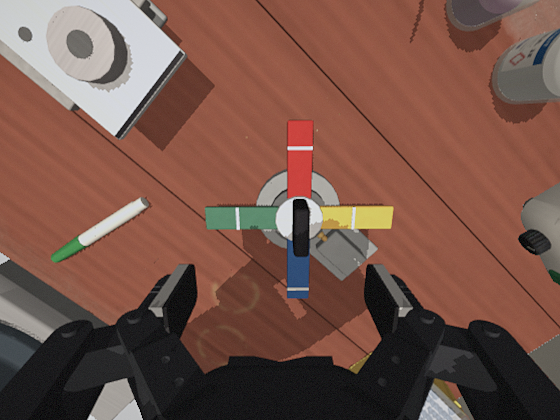

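The turret now appears square to the camera. Red mark is at (300.5,148.5), green (237.5,218), yellow (353,218), blue (298,290), with the knob at x≈301.

Run:
```python
from h import *
s=robot.state(); P=(s["eef_pos"],s["tcp_rot"]); R=Ro.from_quat(P[1]).as_matrix()
w=cast([[300.5,148.5],[298,290],[237.5,218],[353,218]],.039,P)
u=w[0]-w[1]; print(w.round(4),np.arctan2(u[1],u[0]), np.arctan2(*(w[2]-w[3])[1::-1])-np.pi/2)
for e in(2,3):
    u1=u/np.linalg.norm(u); print((w[0]+u1*((w[e]-w[0])@u1)).round(4), (w[e]-w[0])@u1)
ax=w[0]-u1*.07; print("axis",ax, "tool", R.T@(np.r_[ax[:2],.063]-P[0])*10)
print("plate corners",cast([[184,56],[120,135]],.068,P).round(4))
```

```text
[[ 0.546  -0.0795  0.039 ]
 [ 0.435  -0.1848  0.039 ]
 [ 0.453  -0.0816  0.039 ]
 [ 0.5331 -0.1666  0.039 ]] 0.7593236661103888 0.7554945031436615
[ 0.496  -0.1269  0.039 ] -0.06886646882480736
[ 0.4957 -0.1272  0.039 ] -0.0693135345528793
axis [ 0.49519479 -0.12767255  0.039     ] tool [ 0.19687829  0.87721928 -0.19564135]
plate corners [[0.5353 0.0379 0.068 ]
 [0.4522 0.0405 0.068 ]]
```

Call:
{"op": "move_arm", "data": {
  "motion": [
    {"offset": [0.195, 0.3, -0.192], "turn": [0, 0, 0]},
    {"offset": [0.195, 0.6, -0.192], "turn": [0, 0, 0]},
    {"offset": [0.195, 0.877, -0.192], "turn": [0, 0, 0]},
    {"offset": [0.195, 0.877, -0.192], "turn": [0, 0, 0]},
    {"offset": [0.195, 0.877, -0.192], "turn": [0, 0, 0]}
  ]
}}

```text
time_s: 1.7
eef_pos: [0.4959, -0.1274, 0.064]
tcp_rot: [-0.649, 0.28, -0.281, 0.649]
ft_force: [0.4, 0.9, 0.5]
grip_width: 1.0
```

Call:
{"op": "move_arm", "data": {
  "motion": [
    {"offset": [0, 0, 0], "turn": [0, 0, 0]},
    {"offset": [0, 0, 0], "turn": [0, 0, 0]},
    {"offset": [0, 0, 0], "turn": [0, 0, 0]},
    {"offset": [0, 0, 0], "turn": [0, 0, 0]},
    {"offset": [0, 0, 0], "turn": [0, 0, 0]},
    {"offset": [0, 0, 0], "turn": [0, 0, 0]},
    {"offset": [0, 0, 0], "turn": [0, 0, 0]},
    {"offset": [0, 0, 0], "turn": [0, 0, 0]}
  ],
  "grip": 0,
  "squeeze": 40
}}

```text
time_s: 2.7
eef_pos: [0.4953, -0.1273, 0.0631]
tcp_rot: [-0.649, 0.281, -0.281, 0.649]
ft_force: [-0.4, -0.2, 0.1]
grip_width: 0.001
```

Opening 0.001 means the knob isn't between the fingers, so I'll look before doing anything else.

Run:
```python
from h import *
im=shot("w2","wrist"); im2=shot("s2","side")
cv2.imwrite("pics/v2.png",np.hstack([im[120:420,130:430],cv2.resize(im2[150:250,250:350],None,fx=3,fy=3,interpolation=2)]))
```

```text
(no output)
```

View pics/v2.png

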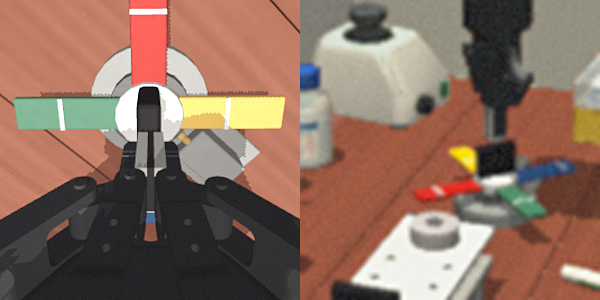

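The fingertips occlude the top of the knob, so they closed above it. I'll check where the tips really are by projecting the candidates into the side view.

Run:
```python
from h import *
c=robot.get_calibration("side"); f=210/np.tan(np.radians(c["vfov"]/2))
for z in(.0,.039,.043,.049,.068,.081,.0876,.1):
    q=c["R"]@np.array([.4955,-.1273,z])+c["t"]; u=np.array([c["cx"],c["cy"]])+f*q[:2]/q[2]; print(z,u.round(1),((u-[250,150])*3+[300,0]).round(0))
s=robot.state(); print(s["joints"].round(3),s["eef_pos"],s["grip_width"],s["ft_force"])
im=cv2.imread("pics/s2.png")
cv2.imwrite("pics/v3.png",np.hstack([cv2.resize(im[170:220,285:340],None,fx=8,fy=8,interpolation=2),cv2.resize(cv2.imread("pics/w2.png")[190:290,230:330],(400,400),interpolation=2)]))
```

```text
0.0 [313.9 220.3] [492. 211.]
0.039 [314.  209.6] [492. 179.]
0.043 [314.  208.5] [492. 175.]
0.049 [314.  206.8] [492. 170.]
0.068 [314.1 201.5] [492. 155.]
0.081 [314.1 197.9] [492. 144.]
0.0876 [314.1 196. ] [492. 138.]
0.1 [314.2 192.4] [493. 127.]
[-0.343  0.487  1.868  0.     0.787  0.474] [ 0.49531589 -0.12731355  0.06307271] -0.0001578240048200356 [ 0.77228854 -0.56180297 -0.57527226]
```

View pics/v3.png

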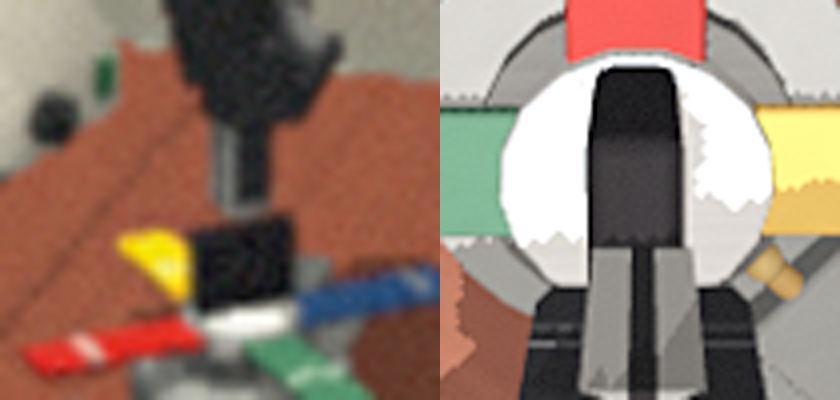

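Both views agree: the closed fingertips are at z≈0.087 while the TCP reads 0.063. The reported TCP is therefore about 38 mm lower on the fingers than described. I'll open, go 38 mm lower and regrip.

Call:
{"op": "move_arm", "data": {
  "motion": [
    {"offset": [0, 0, 0], "turn": [0, 0, 0]},
    {"offset": [0, 0, 0], "turn": [0, 0, 0]},
    {"offset": [0, 0, 0], "turn": [0, 0, 0]},
    {"offset": [0, 0, 0], "turn": [0, 0, 0]},
    {"offset": [0, 0, 0], "turn": [0, 0, 0]},
    {"offset": [0, 0, 0], "turn": [0, 0, 0]},
    {"offset": [0, 0.1, 0], "turn": [0, 0, 0]},
    {"offset": [0, 0.2, 0], "turn": [0, 0, 0]},
    {"offset": [0, 0.3, 0], "turn": [0, 0, 0]},
    {"offset": [0, 0.38, 0], "turn": [0, 0, 0]},
    {"offset": [0, 0.38, 0], "turn": [0, 0, 0]}
  ],
  "grip": 1
}}

```text
time_s: 4.18
eef_pos: [0.495, -0.1272, 0.0244]
tcp_rot: [0.649, -0.281, 0.28, -0.649]
ft_force: [-0.3, 0.1, -0.4]
grip_width: 0.997
```

Call:
{"op": "move_arm", "data": {
  "motion": [
    {"offset": [0, 0, 0], "turn": [0, 0, 0]},
    {"offset": [0, 0, 0], "turn": [0, 0, 0]},
    {"offset": [0, 0, 0], "turn": [0, 0, 0]},
    {"offset": [0, 0, 0], "turn": [0, 0, 0]},
    {"offset": [0, 0, 0], "turn": [0, 0, 0]},
    {"offset": [0, 0, 0], "turn": [0, 0, 0]},
    {"offset": [0, 0, 0], "turn": [0, 0, 0]},
    {"offset": [0, 0, 0], "turn": [0, 0, 0]}
  ],
  "grip": 0
}}

```text
time_s: 5.18
eef_pos: [0.4947, -0.1266, 0.0254]
tcp_rot: [-0.649, 0.281, -0.28, 0.649]
ft_force: [-4.2, 5.3, 7.4]
grip_width: 0.158
```

Call:
{"op": "move_arm", "data": {
  "motion": [
    {"offset": [0, 0, 0], "turn": [0, -0.04, 0]},
    {"offset": [0, 0, 0], "turn": [0, -0.08, 0]},
    {"offset": [0, 0, 0], "turn": [0, -0.12, 0]},
    {"offset": [0, 0, 0], "turn": [0, -0.16, 0]},
    {"offset": [0, 0, 0], "turn": [0, -0.2, 0]},
    {"offset": [0, 0, 0], "turn": [0, -0.23, 0]},
    {"offset": [0, 0, 0], "turn": [0, -0.253, 0]},
    {"offset": [0, 0, 0], "turn": [0, -0.253, 0]},
    {"offset": [0, 0, 0], "turn": [0, -0.253, 0]},
    {"offset": [0, 0, 0], "turn": [0, -0.253, 0]}
  ]
}}

```text
time_s: 6.42
eef_pos: [0.4945, -0.1265, 0.0253]
tcp_rot: [-0.707, 0.008, -0.007, 0.707]
ft_force: [-6.1, 7.0, 8.9]
grip_width: 0.16
```

Run:
```python
from h import *
im=shot("w3","wrist"); s=robot.state(); print(s["eef_pos"],s["torque"],Ro.from_quat(s["tcp_rot"]).as_matrix().round(3))
```

```text
[ 0.4945109  -0.12650393  0.02534332] [0.9540347  0.67407646 0.08887658] [[ 1.    -0.002  0.022]
 [-0.022  0.001  1.   ]
 [-0.002 -1.     0.001]]
```

View pics/w3.png

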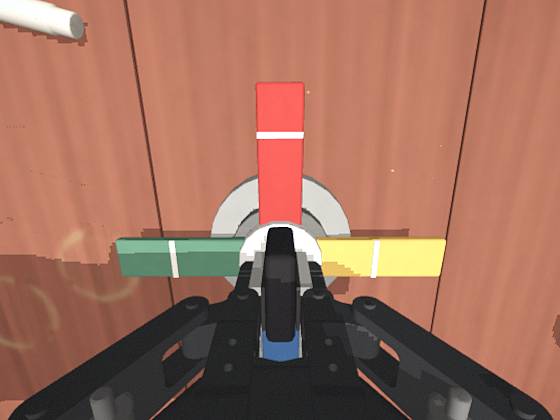

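The turret came round with the knob and the red arm points at the stand. Next I release, lift, and look at the mark and the plate front together.

Call:
{"op": "move_arm", "data": {
  "motion": [
    {"offset": [0, 0, 0], "turn": [0, 0, 0]},
    {"offset": [0, 0, 0], "turn": [0, 0, 0]},
    {"offset": [0, 0, 0], "turn": [0, 0, 0]},
    {"offset": [0, 0, 0], "turn": [0, 0, 0]},
    {"offset": [0, 0, 0], "turn": [0, 0, 0]},
    {"offset": [0, 0, 0], "turn": [0, 0, 0]},
    {"offset": [0, -0.3, 0], "turn": [0, 0, 0]},
    {"offset": [0, -0.7, 0], "turn": [0, 0, 0]},
    {"offset": [0, -1.0, 0], "turn": [0, 0, 0]},
    {"offset": [0, -1.0, 0], "turn": [0, 0, 0]}
  ],
  "grip": 1
}}

```text
time_s: 7.72
eef_pos: [0.4965, -0.1277, 0.1271]
tcp_rot: [0.708, -0.006, 0.009, -0.707]
ft_force: [0.4, -0.2, -1.1]
grip_width: 0.999
```

Call:
{"op": "move_arm", "data": {
  "motion": [
    {"offset": [0, -0.8, 0.4], "turn": [0, 0, 0]},
    {"offset": [0, -0.8, 0.9], "turn": [0, 0, 0]},
    {"offset": [0, -0.8, 0.9], "turn": [0, 0, 0]},
    {"offset": [0, -0.8, 0.9], "turn": [0, 0, 0]},
    {"offset": [0, -0.8, 0.9], "turn": [0, 0, 0]}
  ]
}}

```text
time_s: 8.35
eef_pos: [0.4969, -0.0382, 0.204]
tcp_rot: [-0.707, 0.009, -0.007, 0.707]
ft_force: [-0.1, -1.0, 0.6]
grip_width: 0.998
```

Run:
```python
from h import *
im=shot("w4","wrist"); s=robot.state(); print(s["time_s"],s["eef_pos"],Ro.from_quat(s["tcp_rot"]).as_matrix().round(3))
cv2.imwrite("pics/w4b.png",cv2.resize(im[0:300,130:400],(720,800))[:, :] if 0 else cv2.resize(im[0:300,150:390],(480,600),interpolation=2))
```

```text
8.4 [ 0.49695149 -0.03823423  0.20412702] [[ 1.    -0.002  0.023]
 [-0.023  0.     1.   ]
 [-0.002 -1.     0.   ]]
```

View pics/w4b.png

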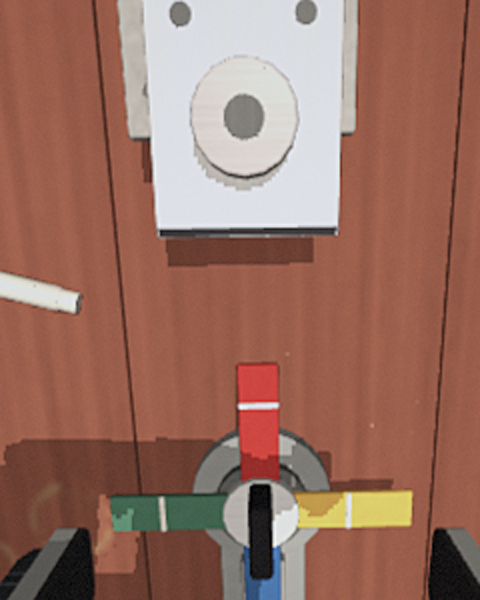

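Run:
```python
from h import *
d=np.load("pics/w4.npz"); P=(d["p"],d["q"])
C=lambda n,pts,z:print(n,cast(np.array(pts)/2+[150,0],z,P)[:,:2].round(4).tolist())
C("red,green,yellow",[[258.5,406],[163,513],[348.5,511]],.039)
C("plate top front",[[160,229],[337,227],[145,0],[340.5,0]],.068)
C("plate low front",[[162,237],[336,235.5]],.06)
C("stand",[[131,138],[354,133],[120,0],[357,0]],.06)
C("boss",[[245,115]],.088)
```

```text
red,green,yellow [[0.4958, -0.0573], [0.434, -0.1262], [0.5508, -0.1274]]
plate top front [[0.4498, 0.0433], [0.5369, 0.0423], [0.4504, 0.1394], [0.5367, 0.1375]]
plate low front [[0.4492, 0.0395], [0.5375, 0.0382]]
stand [[0.4376, 0.0854], [0.5453, 0.0852], [0.4378, 0.1423], [0.5452, 0.1399]]
boss [[0.4936, 0.0894]]
```

The red mark is at (0.496, −0.057) and the turret is in line with the stand to ~0.01 rad. The plate front is at y≈0.040 (overhang ≈45 mm), so the slide will be ≈98 mm. The handle should be near (0.496, 0.266), and I'm going above it.

Call:
{"op": "move_arm", "data": {
  "motion": [
    {"offset": [0, 0, 0.5], "turn": [0, 0, 0]},
    {"offset": [0, 0, 1.0], "turn": [0, 0, 0]}
  ]
}}

```text
time_s: 8.65
eef_pos: [0.4995, 0.0627, 0.2045]
tcp_rot: [0.707, -0.009, 0.008, -0.707]
ft_force: [-0.4, 0.4, -0.4]
grip_width: 1.0
```

Call:
{"op": "move_arm", "data": {
  "motion": [
    {"offset": [0, 0, 0.5], "turn": [0, 0, 0]},
    {"offset": [0, 0, 1.0], "turn": [0, 0, 0]}
  ]
}}

```text
time_s: 8.9
eef_pos: [0.5018, 0.1633, 0.2045]
tcp_rot: [0.707, -0.009, 0.008, -0.707]
ft_force: [0.8, -0.1, -0.2]
grip_width: 1.004
```

Call:
{"op": "move_arm", "data": {
  "motion": [
    {"offset": [-0.04, 0.2, 0.6], "turn": [0, -0.2, 0]},
    {"offset": [-0.08, 0.5, 1.0], "turn": [0, -0.5, 0]},
    {"offset": [-0.08, 0.5, 1.0], "turn": [0, -0.5035, 0]},
    {"offset": [-0.08, 0.5, 1.0], "turn": [0, -0.5035, 0]},
    {"offset": [-0.08, 0.5, 1.0], "turn": [0, -0.5035, 0]},
    {"offset": [-0.08, 0.5, 1.0], "turn": [0, -0.5035, 0]},
    {"offset": [-0.08, 0.5, 1.0], "turn": [0, -0.5035, 0]},
    {"offset": [-0.08, 0.5, 1.0], "turn": [0, -0.5035, 0]},
    {"offset": [-0.08, 0.5, 1.0], "turn": [0, -0.5035, 0]},
    {"offset": [-0.08, 0.5, 1.0], "turn": [0, -0.5035, 0]},
    {"offset": [-0.08, 0.5, 1.0], "turn": [0, -0.5035, 0]}
  ]
}}

```text
time_s: 10.28
eef_pos: [0.496, 0.2623, 0.1547]
tcp_rot: [-0.503, -0.496, 0.497, 0.503]
ft_force: [-0.0, -0.7, 0.0]
grip_width: 1.001
```

Run:
```python
from h import *
im=shot("w5","wrist"); s=robot.state(); print(s["time_s"],s["eef_pos"],s["joints"].round(2),Ro.from_quat(s["tcp_rot"]).as_matrix().round(3))
```

```text
10.325 [0.49601356 0.26242547 0.15483237] [ 0.4   0.43  1.68 -0.    1.04 -1.15] [[ 0.013 -0.    -1.   ]
 [ 1.    -0.     0.013]
 [-0.    -1.     0.   ]]
```

View pics/w5.png

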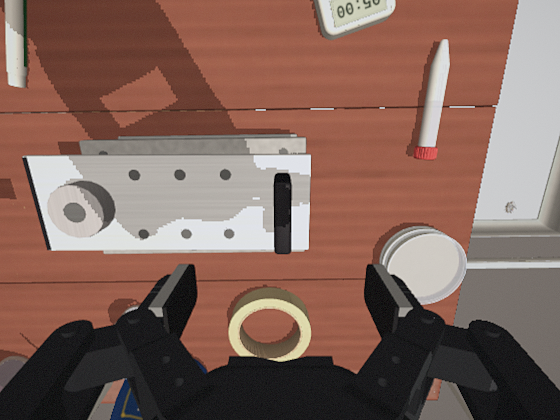

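Run:
```python
from h import *
d=np.load("pics/w5.npz"); P=(d["p"],d["q"]); im=cv2.imread("pics/w5.png")
m=(im.max(2)<60).astype(np.uint8); m[:165]=0;m[262:]=0;m[:,:262]=0;m[:,305:]=0
n,l,st,c=cv2.connectedComponentsWithStats(m); i=1+st[1:,4].argmax(); print(st[i],c[i])
x,y,w,h=st[i,:4]
print("handle top corners",cast([[x,y],[x+w,y],[x+w,y+h],[x,y+h]],.11,P).round(4)[:,:2].tolist())
print(cv2.minAreaRect(np.argwhere(l==i)[:,::-1].astype(np.float32)))
print("plate front/rear",cast([[23,157],[47,250],[312,155],[310,249]],.068,P).round(4)[:,:2].tolist())
print("plate front low",cast([[24,160],[46,250]],.06,P).round(4)[:,:2].tolist())
print("boss",cast([[75,211]],.088,P).round(4))
```

```text
[ 274  173   17   81 1312] [281.96036585 213.19207317]
handle top corners [[0.4574, 0.2586], [0.4576, 0.271], [0.5229, 0.2708], [0.5227, 0.2573]]
((282.0, 213.0), (80.0, 16.0), 90.0)
plate front/rear [[0.4486, 0.0415], [0.5367, 0.0393], [0.4501, 0.2905], [0.5388, 0.2904]]
plate front low [[0.4522, 0.0346], [0.5405, 0.0312]]
boss [[0.4916 0.09   0.088 ]]
```

Plate length measures 250 mm, front y≈0.040 and handle ≈ (0.494, 0.265), all consistent. Descending to grip the handle.

Call:
{"op": "move_arm", "data": {
  "motion": [
    {"offset": [0.028, 0.2, 0.02], "turn": [0, 0, 0]},
    {"offset": [0.028, 0.45, 0.02], "turn": [0, 0, 0]},
    {"offset": [0.028, 0.7, 0.02], "turn": [0, 0, 0]},
    {"offset": [0.028, 0.9, 0.02], "turn": [0, 0, 0]},
    {"offset": [0.028, 1.0, 0.02], "turn": [0, 0, 0]},
    {"offset": [0.028, 1.0, 0.02], "turn": [0, 0, 0]},
    {"offset": [0.028, 1.0, 0.02], "turn": [0, 0, 0]}
  ]
}}

```text
time_s: 11.2
eef_pos: [0.4944, 0.2658, 0.0558]
tcp_rot: [0.503, 0.498, -0.497, -0.503]
ft_force: [0.4, 0.0, 0.6]
grip_width: 1.0
```

Call:
{"op": "move_arm", "data": {
  "motion": [
    {"offset": [0, 0, 0], "turn": [0, 0, 0]},
    {"offset": [0, 0, 0], "turn": [0, 0, 0]},
    {"offset": [0, 0, 0], "turn": [0, 0, 0]},
    {"offset": [0, 0, 0], "turn": [0, 0, 0]},
    {"offset": [0, 0, 0], "turn": [0, 0, 0]},
    {"offset": [0, 0, 0], "turn": [0, 0, 0]},
    {"offset": [0, 0, 0], "turn": [0, 0, 0]},
    {"offset": [0, 0, 0], "turn": [0, 0, 0]}
  ],
  "grip": 0,
  "squeeze": 60
}}

```text
time_s: 12.2
eef_pos: [0.4941, 0.2655, 0.0554]
tcp_rot: [0.503, 0.497, -0.497, -0.503]
ft_force: [-0.7, -3.1, 5.6]
grip_width: 0.154
```

Run:
```python
from h import *
im=shot("w6","wrist"); shot("s6","side"); s=robot.state(); print(s["time_s"],s["eef_pos"],s["ft_force"],s["torque"],Ro.from_quat(s["tcp_rot"]).as_matrix().round(3),s["grip_width"])
```

```text
12.3 [0.4941062  0.26549385 0.05532427] [-1.75257782 -3.15073104  5.66289183] [-0.43906571  0.09930507  0.03622489] [[ 0.011  0.    -1.   ]
 [ 1.    -0.     0.011]
 [-0.    -1.    -0.   ]] 0.15034299127354542
```

Call:
{"op": "move_arm", "data": {
  "motion": [
    {"offset": [-0.02, 0.01, 0], "turn": [0, 0, 0]},
    {"offset": [-0.06, 0.01, 0], "turn": [0, 0, 0]},
    {"offset": [-0.11, 0.01, 0], "turn": [0, 0, 0]},
    {"offset": [-0.16, 0.01, 0], "turn": [0, 0, 0]},
    {"offset": [-0.22, 0.01, 0], "turn": [0, 0, 0]},
    {"offset": [-0.28, 0.01, 0], "turn": [0, 0, 0]},
    {"offset": [-0.34, 0.01, 0], "turn": [0, 0, 0]},
    {"offset": [-0.4, 0.01, 0], "turn": [0, 0, 0]},
    {"offset": [-0.46, 0.01, 0], "turn": [0, 0, 0]},
    {"offset": [-0.52, 0.01, 0], "turn": [0, 0, 0]},
    {"offset": [-0.58, 0.01, 0], "turn": [0, 0, 0]},
    {"offset": [-0.64, 0.01, 0], "turn": [0, 0, 0]},
    {"offset": [-0.7, 0.01, 0], "turn": [0, 0, 0]},
    {"offset": [-0.76, 0.01, 0], "turn": [0, 0, 0]},
    {"offset": [-0.81, 0.01, 0], "turn": [0, 0, 0]},
    {"offset": [-0.86, 0.01, 0], "turn": [0, 0, 0]},
    {"offset": [-0.9, 0.01, 0], "turn": [0, 0, 0]},
    {"offset": [-0.93, 0.01, 0], "turn": [0, 0, 0]},
    {"offset": [-0.95, 0.01, 0], "turn": [0, 0, 0]},
    {"offset": [-0.95, 0.01, 0], "turn": [0, 0, 0]}
  ],
  "squeeze": 80
}}

```text
time_s: 14.8
eef_pos: [0.4943, 0.1718, 0.0554]
tcp_rot: [0.503, 0.499, -0.496, -0.503]
ft_force: [0.6, 6.4, 11.7]
grip_width: 0.154
```

Run:
```python
from h import *
im=shot("w7","wrist"); b=shot("s7","side"); a=shot("c7","scene"); s=robot.state(); print(s["time_s"],s["eef_pos"],s["ft_force"],s["torque"],Ro.from_quat(s["tcp_rot"]).as_matrix().round(3),s["grip_width"])
def pr(n,X):
    c=robot.get_calibration(n); f=210/np.tan(np.radians(c["vfov"]/2)); q=c["R"]@np.array(X)+c["t"]; return (np.array([c["cx"],c["cy"]])+f*q[:2]/q[2]).round(1)
print("front pred (side), at tcp-225:",[pr("side",[x,s["eef_pos"][1]-.225,z]) for x in(.448,.538) for z in(.06,.068)],"mark",pr("side",[.4958,-.0573,.039]), [pr("side",[.4958,s["eef_pos"][1]+dy,.11]) for dy in(-.007,.007)])
cv2.imwrite("pics/v7.png",np.hstack([cv2.resize(b[185:285,240:340],(400,400),interpolation=2),cv2.resize(im,(400,300))[[0]*50+list(range(300))+[0]*50]]))
```

```text
14.95 [0.49424467 0.17182915 0.05535544] [-0.24173232  6.52273187 12.5388422 ] [ 0.91022667  0.25411363 -0.09265651] [[ 0.011  0.003 -1.   ]
 [ 1.     0.002  0.011]
 [ 0.002 -1.    -0.003]] 0.14985253399015463
front pred (side), at tcp-225: [array([322. , 214.8]), array([322.1, 212.5]), array([294.5, 211.2]), array([294.5, 208.8])] mark [307.6 218.4] [array([283.4, 228.7]), array([281.6, 230.9])]
```

View pics/v7.png

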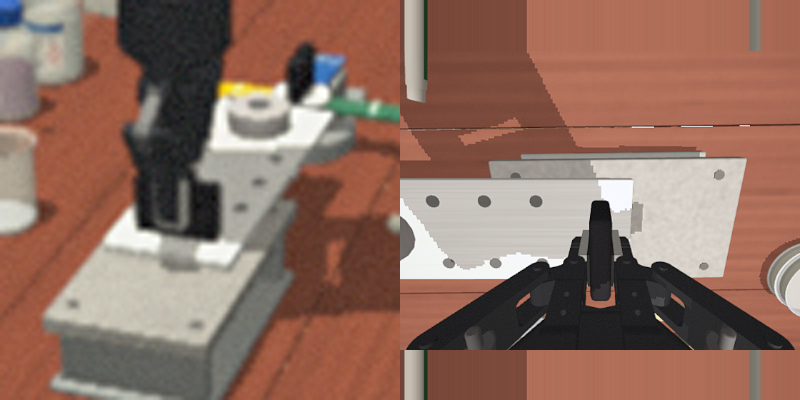

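The plate is flat and its far right corner at px (323,213) matches the prediction (322,212.5). TCP y is 0.1718, so the front is at −0.053; I need about 4 mm more.

Call:
{"op": "move_arm", "data": {
  "motion": [
    {"offset": [-0.015, 0, 0], "turn": [0, 0, 0]},
    {"offset": [-0.03, 0, 0], "turn": [0, 0, 0]},
    {"offset": [-0.042, 0, 0], "turn": [0, 0, 0]},
    {"offset": [-0.042, 0, 0], "turn": [0, 0, 0]},
    {"offset": [-0.042, 0, 0], "turn": [0, 0, 0]},
    {"offset": [-0.042, 0, 0], "turn": [0, 0, 0]},
    {"offset": [-0.042, 0, 0], "turn": [0, 0, 0]},
    {"offset": [-0.042, 0, 0], "turn": [0, 0, 0]}
  ]
}}

```text
time_s: 15.95
eef_pos: [0.4942, 0.1678, 0.0554]
tcp_rot: [0.503, 0.499, -0.496, -0.503]
ft_force: [-0.9, 8.3, 12.8]
grip_width: 0.147
```

Run:
```python
from h import *
im=shot("w8","wrist"); b=shot("s8","side"); s=robot.state(); print(s["time_s"],s["eef_pos"],s["ft_force"],s["torque"],Ro.from_quat(s["tcp_rot"]).as_matrix().round(3),s["grip_width"])
P=(s["eef_pos"],s["tcp_rot"])
# stand rear edge corners and plate rear edge in w7 (crop px -> full)
d=np.load("pics/w7.npz"); P7=(d["p"],d["q"])
print("w7 plate rear",cast([[(633-400)*1.4,(180-50)*1.4]],.068,P7).round(4),"stand rear",cast([[(746-400)*1.4,(158-50)*1.4],[(722-400)*1.4,(275-50)*1.4]],.06,P7).round(4))
# red/white in side
for v in range(206,224): print(v,[tuple(int(t) for t in b[v,u][::-1]) for u in range(300,326,4)]) if v%3==0 else 0
```

```text
16.05 [0.49422077 0.16775202 0.05535074] [-0.15751258  8.65196991 12.68353046] [ 1.09464781  0.26902745 -0.12669996] [[ 0.011  0.003 -1.   ]
 [ 1.     0.002  0.011]
 [ 0.002 -1.    -0.003]] 0.15069286745900307
w7 plate rear [[0.45   0.1972 0.068 ]] stand rear [[0.4356 0.2842 0.06  ]
 [0.5423 0.2842 0.06  ]]
207 [(244, 231, 120), (228, 207, 135), (217, 194, 159), (72, 73, 71), (54, 51, 48), (252, 250, 243), (83, 85, 81)]
210 [(223, 218, 211), (117, 116, 111), (204, 197, 186), (190, 185, 176), (194, 192, 183), (224, 221, 209), (78, 141, 101)]
213 [(190, 182, 172), (221, 214, 204), (203, 197, 186), (169, 171, 161), (244, 245, 241), (247, 246, 242), (80, 100, 87)]
216 [(125, 122, 118), (133, 130, 123), (122, 121, 115), (132, 130, 124), (242, 243, 238), (241, 241, 236), (110, 111, 105)]
219 [(237, 236, 227), (175, 172, 162), (204, 205, 192), (247, 248, 244), (245, 245, 241), (160, 163, 152), (171, 176, 163)]
222 [(170, 166, 158), (175, 173, 166), (169, 166, 158), (174, 172, 163), (161, 157, 149), (97, 104, 95), (94, 95, 91)]
```

Front is at y = 0.1678 − 0.225 = −0.0572 against the mark at −0.0573. The plate is held, pressed down at ~12 N, level and still. Handing in.

```bash
python3 -c "
from plant import robot
robot.job_done(); s=robot.state(); print(s['time_s'],s['eef_pos'],s['ft_force'],s['grip_width'])"
```

```text
the job is handed in; nothing more can be done
the job is handed in; nothing more can be done
```

I turned the red arm to point at the stand, slid the plate out about 98 mm by its handle, and handed the job in at about 16 s while still holding it. No verdict came back.

**Last checks:**
- **Red arm:** it was in line with the stand to about 0.01 rad, seen after I released the knob. The slid plate later hid it from the side camera, so I did not look at it again.
- **Front edge:** at y ≈ −0.0572 against the white line at −0.0573. I worked this out from the gripped handle, since the front edge was out of the wrist camera's view. Just before the last 4 mm, one front corner in the side view and the rear edge in the wrist view agreed with it to about 1 mm.
- **Plate:** level by the gripper's pose and pressed down with about 12 N. It lies about 2–3 mm off the stand's centre line and about 0.01 rad off straight.

**What disagreed:** the fingertips did not match the description. With the gripper shut they sat about 24 mm behind the reported TCP, not 14 mm ahead. My first grasp at the knob therefore closed in the air just above it, without touching anything. I confirmed the 38 mm difference in two camera views and allowed for it in both grips.

The 4 bystanders were not measured again at the end, but the arm stayed clear of them.

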